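Wedge the sagging plating stand level

ROBOT

A 7-joint arm with a two-finger parallel gripper is mounted at the origin on the work surface; the furniture and walls round the work are solid. World frame = base frame: x ahead of the robot, y to its left, z up, the work surface at z = 0. Lengths are in m, angles in rad, forces in N, time in s.
With the tool pointing down it reaches from about 0.4 to 0.85 m from the base axis. Payload 10.4 kg.
Tool frame: the origin (TCP) lies between the finger pads; the fingertips stand 22 mm ahead of it and the grasp point (between the pads) lies 3 mm ahead of it (r.nose_length is the distance from the TCP to the fingertips, in m); z points along the fingers, y is the line along which they close (so a half turn about z gives the same grasp; the last joint's range is limited). The gripper opens to 87 mm and grips with 3 to 60 N. Pads are 19 mm wide; open, the fingers measure 117 mm over their backs; the gripper's body (75 mm by 190 mm) begins 51 mm behind the grasp point.
Start: joints at [-1.312, 0.332, -0.065, 1.46, 0.022, 1.35, -0.088], TCP at [0.174, 0.6, 0.21] pointing down, gripper open.
Joint ranges: [-2.6, 2.6], [-0.5, 2.12], [-1.47, 1.34], [0.16, 2.42], [-1.27, 4.41], [0.06, 2.06], [-2.6, 2.6]. Speed limits (rad/s): [2.22, 2.22, 2.79, 2.79, 3.14, 3.14, 3.14].

INTERFACE

Orientations are given as a unit quaternion [x, y, z, w].
In Python, from bench import readout, cams, r gives the robot as it stands. The module is installed in compiled form; this text tells all that it offers.
- The arm moves only by the tool step_arm, never from a script. Its argument "deltas" is a list that holds one entry, the list of rows, each a list of 7 numbers: the turn, a rotation vector about the tool's x, y, z in rad, then the shift along the tool's x, y, z in m, then the opening in per cent of the stroke, from 0 (shut) to 100 (fully open). A call has 1 to 20 rows; each row is the pose to reach, as a shift and turn from the pose commanded when the call began, along the tool's axes at that moment; what a row does not reach only later rows make up. A row lasts 1/8 s, in which the tool goes at most 62.5 mm and 10.7 degrees, less where a joint would pass 70% of its speed; a pose out of reach is approached as far as the arm can. A call with a gripper value outside its range is refused whole. The fingers move at their own pace and stop on an object; "squeeze" is the grip in N (left out, the last holds). Time passes only in rows, so rows that repeat a pose let the fingers close. It gives the time, the measured TCP pose, the force, the opening and the grip force at its end, in the units of the state.
- readout.read_state(): the state, without advancing time (a new reading comes with each control period).
- cams.camera(name): name is "scene" or "side" or "wrist"; returns a dict with "img" (384x512x3 uint8, red, green, blue), "fx", "fy", "cx", "cy" (pixels), "origin" and "rotation" of the camera in the world; the wrist camera has in their place "T_tool_cam" (4x4, takes a point from camera to tool coordinates, whose origin is the TCP and whose axes are the flange's). Camera axes: x right, y up, looking along -z (the intrinsics and any distortion apply to the point x, -y, -z); pixel columns grow to the right and rows downward; lengths in m; the calibration is good to about 2 mm. The wrist camera is an equidistant fisheye: a pixel r from the principal point sees the ray r / f radians off the axis. A picture is of the moment at which its call begins: read the wrist's pose just before it. There is no depth.
- r.close_job(): hands the job in; it is judged then, once.
The state is a dict: "time": time; "joint_positions": joint angles; "joint_vel": joint speeds; "joint_torque": joint torques, N m; "ee_pos": TCP position; "eef_rot": TCP orientation; "ft_force": force on the tool from outside, world axes, zero at the start; "torque": the same for the moment, N m; "width": finger opening in m; "grip_force": force on a finger pad.
Only numpy, scipy, OpenCV 4.12 (cv2) and the standard library are available. Lean on these libraries where they do the work, as an engineer would, in place of code of your own. Each camera call takes 0.05 s, during which the arm holds its last target. There are 200 camera calls.

TASK

The hinged plate of the plating stand sags at its near edge. Take the white wedge, set its thin end under the middle of that edge, square to it and flat on the table, and push it in until the plate is up level against its stops and the wedge is jammed snugly enough to stay tight by itself when you let go. Stop as soon as it is snug rather than ramming it, raise the plate with the wedge alone without touching the plate with the gripper, and leave the other things where they are.

Things in the scene. Friction and masses are not known exactly. Their poses are not given: they have to be found in the camera images.
- wedge: white plastic levelling wedge, 165 long, 36 wide, about 0.15 kg, flat underside. Thick end: upright grip block 35 long, 36 wide, 48 high. In front of it a 130 mm ramp falls from 33 to 3 mm at the thin end. Origin: middle of the grip block's underside; x points to the thin end (147.5 mm from the origin), y across, z up. Stays jammed by friction when released.
- plate (a joint): angle of the stand's 0.6 kg steel top plate about its far-side hinge, rad: 0 = level, against the stops; -0.08 = sagged as found, near edge 13 mm low. Near edge: rolled bar 8 mm thick, 200 long. Pushed level from behind, the wedge resists with 2 to 6 N while the plate rises (more if also pressed down), then climbs some 8 N a mm at the stops: snug at 14 to 18 N; over 22 N strains the hinge.
- stand: plating stand fixed to the table, 195 deep, 246 wide, 40 high, hinged top plate. Origin: on the table directly below the middle of the plate's near edge; x points to the hinge, away from the wedge's entry, y along the edge. The frame stands on screw legs, so the underside of the level near edge is 22 to 26 mm above the table, differing each time. The way in between its base bars is 200 wide.
- timer: round kitchen timer with a ribbed dial, 68 wide, 36 high, standing on the table; origin under its centre. Leave alone.
- lacquer_bowl: two nested black bowls, 152 wide, 78 high, right of the stand; origin under the centre. Leave alone.
- tape: roll of paper tape lying flat, 100 wide, 25 high, between robot and stand; origin under the centre. Leave alone.

How it is judged:
By the outcome, as a careful person would: the job done as asked, in the order asked, and still so for the second after the job is handed in, with the robot touching nothing.
It also fails if it takes over 70 s, if anything falls off the work surface, if the arm or the gripper's body presses on something with over 40 N, if the wrist force passes 120 N, or if a joint passes its speed limit or range.

## Working session

There is one attempt and no reset: what is moved stays moved. The work goes in short steps, Python scripts to look and compute and a tool call to move; the robot and the scene stay as the last step left them, time stands still between calls to the robot, and variables do not carry over. Pictures are saved under pics/ and viewed, at most 10 in all, crops included, and the job is handed in when it is done.

Besides the shell and the picture viewer there is one more tool, called after "Request:" as a command line: name --argument value ..., lists and objects as JSON in quotes. step_arm: Moves the arm, as the interface text tells. Its arguments: {"type":"object","properties":{"deltas":{"type":"array"},"squeeze":{"type":"number"}},"required":["deltas"]}

```bash
mkdir -p pics; cat > h.py <<'E'
import numpy as np, cv2
from scipy.spatial.transform import Rotation as R
from bench import readout, cams, r
def ray(c,u,v,st=None):
    if 'origin' in c:
        d=np.array([(u-c['cx'])/c['fx'],-(v-c['cy'])/c['fy'],-1.]); 
        Rm=np.array(c['rotation']); Rm=Rm if Rm.shape==(3,3) else R.from_quat(Rm).as_matrix()
        return np.array(c['origin']),Rm@d
    x,y=(u-c['cx'])/c['fx'],(v-c['cy'])/c['fy'];t=np.hypot(x,y)
    s=np.sin(t)/t if t>1e-9 else 1
    d=np.array([x*s,-y*s,-np.cos(t)]);T=np.array(c['T_tool_cam']);Rt=R.from_quat(st['eef_rot']).as_matrix()
    return np.array(st['ee_pos'])+Rt@T[:3,3],Rt@T[:3,:3]@d
def onz(c,u,v,z,st=None):
    o,d=ray(c,u,v,st);return o+d*(z-o[2])/d[2]
E
python3 - <<'E'
from h import *
s=readout.read_state();print({k:np.round(v,3) for k,v in s.items()})
ims=[]
for n in ['scene','side']:
    c=cams.camera(n);cv2.imwrite(f'pics/{n}0.png',c['img'][:,:,::-1])
    print(n,{k:np.round(v,3).tolist() for k,v in c.items() if k!='img'})
E
```

```text
{'time': np.float64(0.0), 'joint_positions': array([-1.312,  0.333, -0.065,  1.461,  0.022,  1.35 , -0.089]), 'joint_vel': array([ 0.   ,  0.002,  0.001,  0.002,  0.001,  0.001, -0.001]), 'joint_torque': array([-1.0000e-03, -6.2325e+01,  2.4000e-02, -3.8990e+01, -6.1000e-02,
        4.0000e-02,  0.0000e+00]), 'ee_pos': array([0.174, 0.6  , 0.209]), 'eef_rot': array([ 0.14 ,  0.99 , -0.001, -0.   ]), 'ft_force': array([-0.094,  0.409,  0.493]), 'torque': array([-0.008,  0.004, -0.024]), 'grip_force': np.float64(0.0), 'width': np.float64(0.087)}
scene {'fx': 499.425, 'fy': 499.425, 'cx': 259.255, 'cy': 188.149, 'origin': [-0.355, -0.955, 0.679], 'rotation': [0.489, -0.198, -0.312, 0.79]}
side {'fx': 494.54, 'fy': 494.54, 'cx': 262.231, 'cy': 197.469, 'origin': [0.62, -1.044, 0.771], 'rotation': [0.453, 0.018, 0.038, 0.891]}
```

View pics/scene0.png

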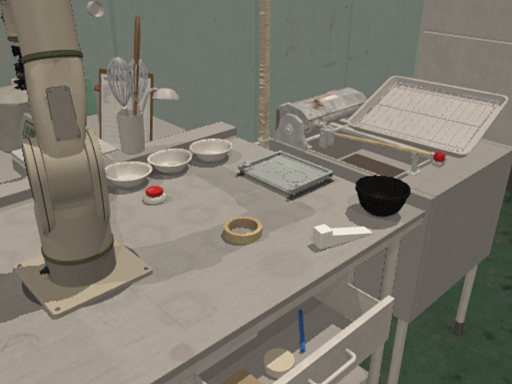

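View pics/side0.png

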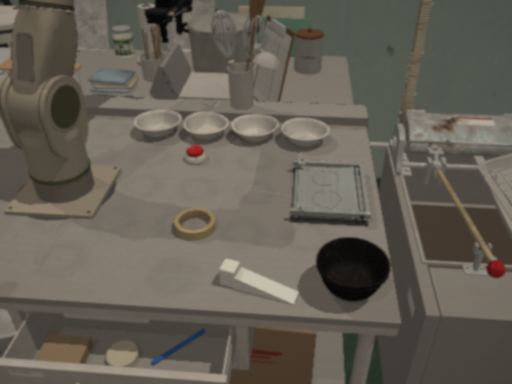

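The scene view has the stand at about (285,172), the tape at (243,230), the wedge from (320,237) to (370,232), and the bowl at (382,195). In the side view the stand is at about (330,190), and the wedge runs from (230,272) to (297,297).

```bash
python3 - <<'E'
from h import *
a=cv2.imread('pics/scene0.png')[140:250,225:375];b=cv2.imread('pics/side0.png')[150:310,215:395]
a=cv2.resize(a,None,fx=4,fy=4,interpolation=cv2.INTER_CUBIC)
b=cv2.resize(b,None,fx=4,fy=4,interpolation=cv2.INTER_CUBIC)[:600]
cv2.imwrite('pics/b.png',b)
c=cams.camera('side')
P=lambda u,v,z:print((u,v,z),onz(c,u,v,z).round(3))
P(195,222,.0125);P(352,270,.04);P(195,157,.018)
P(230,268,.048);P(297,296,0)
for q in [(292,214),(366,218),(300,163),(362,168)]:P(*q,.03)
E
```

```text
(195, 222, 0.0125) [ 0.379 -0.124  0.012]
(352, 270, 0.04) [ 0.745 -0.286  0.04 ]
(195, 157, 0.018) [0.322 0.166 0.018]
(230, 268, 0.048) [ 0.492 -0.31   0.048]
(297, 296, 0) [ 0.633 -0.331  0.   ]
(292, 214, 0.03) [ 0.613 -0.094  0.03 ]
(366, 218, 0.03) [ 0.791 -0.094  0.03 ]
(300, 163, 0.03) [0.627 0.14  0.03 ]
(362, 168, 0.03) [0.799 0.129 0.03 ]
```

View pics/b.png

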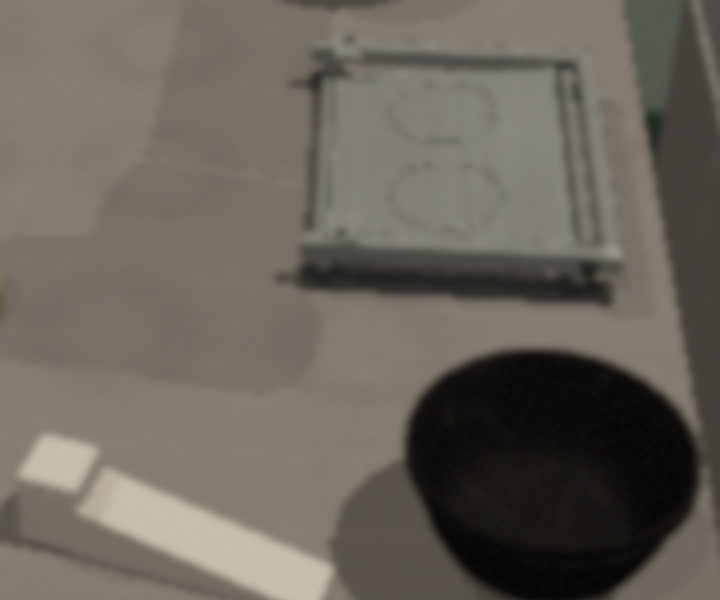

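```bash
python3 - <<'E'
from h import *
c=cams.camera('side');e=cams.camera('scene')
def tri(p,q):
    (o1,d1),(o2,d2)=ray(c,*p),ray(e,*q)
    A=np.c_[d1,-d2];t=np.linalg.lstsq(A,o2-o1,rcond=None)[0];a,b=o1+d1*t[0],o2+d2*t[1]
    print('tri',((a+b)/2).round(3),np.linalg.norm(a-b).round(4))
tri((241,105),(132,150));tri((241,62),(130,112));tri((225,20),(118,65));tri((258,5),(137,25))
P=lambda u,v,z:onz(c,215+u/4,150+v/4,z)
k=[P(*q,.048) for q in [(45,433),(100,450),(75,492),(20,478)]]
print(np.round(k,3),[np.linalg.norm(k[i]-k[i-1]).round(3) for i in range(4)])
o=np.mean(k,0);t=[P(332,568,.003),P(296,602,.003)];print(np.round(t,3));tm=np.mean(t,0)
d=tm-o;print('o',o.round(3),'len',np.hypot(*d[:2]).round(3),'yaw',np.degrees(np.arctan2(d[1],d[0])).round(1))
s=readout.read_state();T=np.array(cams.camera('wrist')['T_tool_cam']);print(T.round(3))
Rt=R.from_quat(s['eef_rot']).as_matrix()
for w in [(.32,.36,.25),(.47,.0,.22),(o[0],o[1],.18)]:print(w,(Rt.T@(np.array(w)-s['ee_pos'])).round(3))
E
```

```text
tri [0.419 0.484 0.037] 0.0035
tri [0.423 0.48  0.18 ] 0.0139
tri [0.383 0.443 0.334] 0.0088
tri [0.477 0.454 0.409] 0.073
[[ 0.48  -0.282  0.048]
 [ 0.51  -0.292  0.048]
 [ 0.501 -0.324  0.048]
 [ 0.472 -0.316  0.048]] [np.float64(0.036), np.float64(0.032), np.float64(0.033), np.float64(0.031)]
[[ 0.635 -0.323  0.003]
 [ 0.617 -0.348  0.003]]
o [ 0.491 -0.303  0.048] len 0.139 yaw -13.2
[[ 0.001  0.96   0.281  0.078]
 [ 1.    -0.001 -0.     0.   ]
 [-0.     0.281 -0.96  -0.174]
 [ 0.     0.     0.     1.   ]]
(0.32, 0.36, 0.25) [-0.207 -0.19  -0.04 ]
(0.47, 0.0, 0.22) [-0.451 -0.494 -0.01 ]
(np.float64(0.4908133970989603), np.float64(-0.30338567223440654), 0.18) [-0.556 -0.78   0.03 ]
```

Request:
step_arm --deltas '[[[0,0,0,0,-0.05,-0.02,100],[0,0,0,0,-0.1,-0.04,100],[0,0,-0.15,0,-0.15,-0.04,100],[0,0,-0.3,0,-0.197,-0.04,100],[0,0,-0.45,0,-0.197,-0.04,100],[0,0,-0.6,0,-0.197,-0.04,100],[0,0,-0.75,0,-0.197,-0.04,100],[0,0,-0.9,0,-0.197,-0.04,100],[0,0,-1.05,0,-0.197,-0.04,100],[0,0,-1.05,-0.05,-0.215,-0.04,100],[0,0,-1.05,-0.1,-0.235,-0.04,100],[0,0,-1.05,-0.14,-0.25,-0.04,100],[0,0,-1.05,-0.18,-0.265,-0.04,100],[0,0,-1.05,-0.18,-0.265,-0.04,100]]]'

```text
time: 2.05
ee_pos: [0.275, 0.294, 0.2502]
eef_rot: [-0.372, 0.928, 0.0, 0.0]
ft_force: [0.7, -0.2, -0.2]
width: 0.0873
grip_force: 0.0
```

Request:
step_arm --deltas '[[[0,0,0,0.02,-0.06,0,100],[0,0,0,0.04,-0.12,0,100],[0,0,0.1,0.06,-0.18,0,100],[0,0,0.25,0.08,-0.24,0,100],[0,0,0.4,0.098,-0.3,0,100],[0,0,0.55,0.12,-0.35,0.01,100],[0,0,0.7,0.15,-0.4,0.02,100],[0,0,0.85,0.18,-0.45,0.03,100],[0,0,1.0,0.22,-0.5,0.04,100],[0,0,1.023,0.24,-0.55,0.05,100],[0,0,1.023,0.256,-0.581,0.05,100],[0,0,1.023,0.256,-0.581,0.05,100],[0,0,1.023,0.256,-0.581,0.05,100]]]'

```text
time: 3.68
ee_pos: [0.4929, -0.2988, 0.1996]
eef_rot: [0.127, 0.992, 0.0, -0.0]
ft_force: [0.3, 0.3, -1.1]
width: 0.087
grip_force: 0.0
```

```bash
python3 - <<'E'
from h import *
s=readout.read_state();c=cams.camera('wrist');print(s['ee_pos'].round(4) if hasattr(s['ee_pos'],'round') else s['ee_pos'],s['eef_rot'],np.round(s['joint_positions'],2),c['fx'],c['cx'],c['cy'])
cv2.imwrite('pics/w1.png',c['img'][:,:,::-1])
E
```

```text
[ 0.4929 -0.2988  0.1996] [ 1.26672532e-01  9.91944473e-01  3.75868158e-04 -3.01121766e-04] [-0.38  0.36  1.06  1.65 -0.33  1.32  2.06] 297.3186396354542 254.46339761037586 190.41340213444784
```

View pics/w1.png

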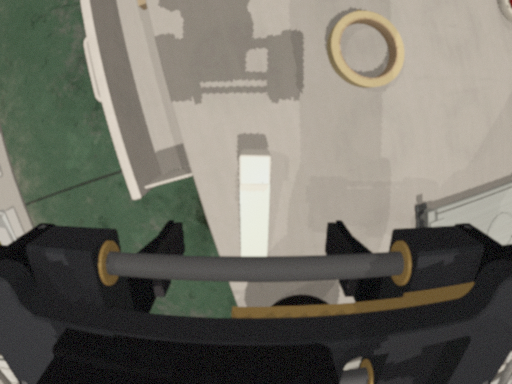

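The wrist view shows the grip block's top at about (240–270, 154–183), with the ramp going down behind the gripper bar.

```bash
python3 - <<'E'
from h import *
s=readout.read_state();c=cams.camera('wrist');im=c['img']
m=(im.min(2)>195).astype(np.uint8);n,l,st,ce=cv2.connectedComponentsWithStats(m);i=[j for j in range(1,n) if st[j,4]>300];print(st[i])
for v in [145,150,153,156,165,180,183,186,200,220,240,250]:
    q=np.where((im[v,200:310].min(1)>195))[0];print(v,200+q.min() if len(q) else None,200+q.max() if len(q) else None)
k=[onz(c,*q,.048,s) for q in [(240,154),(270,155),(270,183),(240,183)]]
print(np.round(k,3),[np.linalg.norm(k[i]-k[i-1]).round(3) for i in range(4)])
Rt=R.from_quat(s['eef_rot']).as_matrix();print('tool',((np.mean(k,0)-s['ee_pos'])@Rt).round(4))
E
```

```text
[[  92   48   47  150  863]
 [ 239  155   31  101 2868]]
145 None None
150 None None
153 None None
156 240 268
165 240 269
180 240 268
183 240 268
186 240 268
200 240 268
220 240 267
240 240 266
250 241 266
[[ 0.465 -0.307  0.048]
 [ 0.475 -0.275  0.048]
 [ 0.506 -0.283  0.048]
 [ 0.497 -0.316  0.048]] [np.float64(0.033), np.float64(0.033), np.float64(0.032), np.float64(0.034)]
tool [0.0078 0.0008 0.1518]
```

Request:
step_arm --deltas '[[[0,0,0,0.0075,0.001,0.05,100],[0,0,0,0.0075,0.001,0.1,100],[0,0,0,0.0075,0.001,0.14,100],[0,0,0,0.0075,0.001,0.16,100],[0,0,0,0.0075,0.001,0.168,100],[0,0,0,0.0075,0.001,0.168,100],[0,0,0,0.0075,0.001,0.168,0],[0,0,0,0.0075,0.001,0.168,0],[0,0,0,0.0075,0.001,0.168,0],[0,0,0,0.0075,0.001,0.168,0],[0,0,0,0.0075,0.001,0.168,0],[0,0,0,0.0075,0.001,0.168,0],[0,0,0,0.0075,0.001,0.168,0]]]' --squeeze 35

```text
time: 5.4
ee_pos: [0.4856, -0.297, 0.0319]
eef_rot: [0.127, 0.992, 0.0, -0.0]
ft_force: [0.2, -0.5, -0.0]
width: 0.0351
grip_force: 35.0
```

Request:
step_arm --deltas '[[[0,0,0,0,0,-0.04,0],[0,0,0,0,0,-0.09,0],[0,0,0,0,0,-0.14,0],[0,0,0,-0.01,0.03,-0.19,0],[0,0,0,-0.02,0.07,-0.22,0],[0,0,-0.05,-0.04,0.12,-0.22,0],[0,0,-0.1,-0.06,0.17,-0.22,0],[0,0,-0.15,-0.08,0.22,-0.22,0],[0,0,-0.2,-0.1,0.27,-0.22,0],[0,0,-0.25,-0.108,0.32,-0.22,0],[0,0,-0.255,-0.108,0.35,-0.22,0],[0,0,-0.255,-0.108,0.356,-0.22,0],[0,0,-0.255,-0.108,0.356,-0.22,0],[0,0,-0.255,-0.108,0.356,-0.22,0]]]'

```text
time: 7.15
ee_pos: [0.6794, 0.0183, 0.252]
eef_rot: [0.001, 1.0, -0.0, 0.0]
ft_force: [0.3, 0.2, -2.4]
width: 0.0352
grip_force: 35.0
```

```bash
python3 - <<'E'
from h import *
s=readout.read_state();c=cams.camera('wrist')
cv2.imwrite('pics/w2.png',cv2.resize(c['img'][:300,:,::-1],None,fx=1.5,fy=1.5,interpolation=cv2.INTER_CUBIC));print(s['ee_pos'],s['eef_rot'],s['width'])
E
```

```text
[0.67943389 0.01825998 0.25204598] [ 1.18431714e-03  9.99999291e-01 -1.22335821e-04  1.68505260e-05] 0.03520612054546028
```

View pics/w2.png

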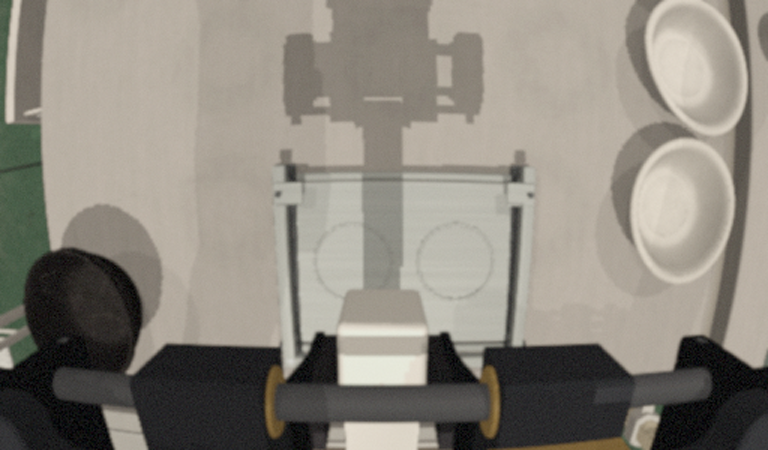

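The wrist view shows the stand square on. Its rails' outer near corners are at about (275,168) and (535,168) in the 1.5x picture, with the near bar at row ~175. The wedge is held straight.

```bash
python3 - <<'E'
from h import *
s=readout.read_state();c=cams.camera('wrist')
Q=lambda u,v,z:onz(c,u/1.5,v/1.5,z,s).round(4)
for u,v in [(275,168),(535,168),(275,184),(534,184)]:print(u,v,Q(u,v,.04))
for u in (310,500):
  for v in (166,171,176,181):print(u,v,Q(u,v,.015))
print('block top',[Q(u,v,.078+.19) for u,v in [(338,322),(428,322),(345,290),(420,290)]])
g=cv2.cvtColor(c['img'],7)
for u in (215,325):print(u,[(v,int(g[v,u-3:u+4].mean())) for v in range(102,130)])
a=cv2.imread('pics/w2.png')[130:230,250:560];cv2.imwrite('pics/w2c.png',cv2.resize(a,None,fx=2.5,fy=2.5,interpolation=cv2.INTER_CUBIC))
E
```

```text
275 168 [ 0.6076 -0.0741  0.04  ]
535 168 [0.6058 0.1553 0.04  ]
275 184 [ 0.6218 -0.0745  0.04  ]
534 184 [0.6203 0.1549 0.04  ]
310 166 [ 0.6074 -0.0469  0.015 ]
310 171 [ 0.612 -0.047  0.015]
310 176 [ 0.6167 -0.0471  0.015 ]
310 181 [ 0.6213 -0.0472  0.015 ]
500 166 [0.606  0.1291 0.015 ]
500 171 [0.6107 0.1293 0.015 ]
500 176 [0.6154 0.1294 0.015 ]
500 181 [0.6202 0.1296 0.015 ]
block top [array([0.6622, 0.0022, 0.268 ]), array([0.6622, 0.0365, 0.268 ]), array([0.6495, 0.0053, 0.268 ]), array([0.6495, 0.0331, 0.268 ])]
215 [(102, 170), (103, 170), (104, 170), (105, 170), (106, 170), (107, 169), (108, 170), (109, 165), (110, 150), (111, 130), (112, 123), (113, 121), (114, 122), (115, 137), (116, 157), (117, 168), (118, 167), (119, 157), (120, 145), (121, 154), (122, 170), (123, 176), (124, 176), (125, 177), (126, 176), (127, 175), (128, 175), (129, 175)]
325 [(102, 178), (103, 178), (104, 177), (105, 177), (106, 177), (107, 176), (108, 177), (109, 174), (110, 161), (111, 142), (112, 133), (113, 133), (114, 131), (115, 134), (116, 153), (117, 172), (118, 179), (119, 174), (120, 157), (121, 149), (122, 166), (123, 179), (124, 185), (125, 184), (126, 185), (127, 183), (128, 184), (129, 183)]
```

View pics/w2c.png

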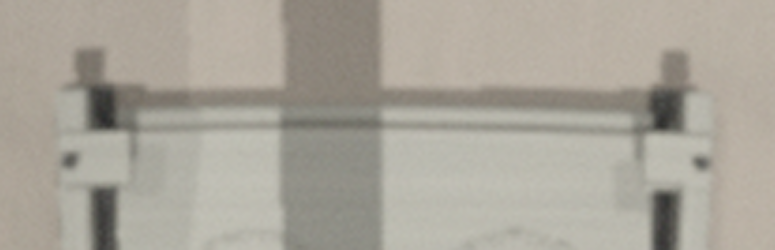

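The crop shows the plate's near bar at crop rows ~106–125, its ends at x≈130 and 640, and bracket screws at (70,160) and (700,160).

```bash
python3 - <<'E'
from h import *
s=readout.read_state();c=cams.camera('wrist');e=cams.camera('side')
for p,q in [((278,194),(349,38)),((530,194),(341,232))][::1]:
    pass
def tri(p,q):
    (o1,d1),(o2,d2)=ray(c,p[0]/1.5,p[1]/1.5,s),ray(e,215+q[0]/4,150+q[1]/4)
    t=np.linalg.lstsq(np.c_[d1,-d2],o2-o1,rcond=None)[0];a,b=o1+d1*t[0],o2+d2*t[1]
    print('tri',a.round(4),b.round(4))
tri((530,194),(349,38));tri((278,194),(341,232))
E
```

```text
tri [0.63   0.1543 0.033 ] [0.6332 0.1544 0.0332]
tri [ 0.6313 -0.0732  0.0337] [ 0.6326 -0.0732  0.0337]
```

Request:
step_arm --deltas '[[[0,0,0,0.06,0,0,0],[0,0,0,0.12,0.01,0,0],[0,0,0,0.18,0.02,0,0],[0,0,0,0.23,0.022,0.02,0],[0,0,0,0.267,0.022,0.06,0],[0,0,0,0.267,0.022,0.11,0],[0,0,0,0.267,0.022,0.15,0],[0,0,0,0.267,0.022,0.185,0],[0,0,0,0.267,0.022,0.205,0],[0,0,0,0.267,0.022,0.214,0],[0,0,0,0.267,0.022,0.218,0],[0,0,0,0.267,0.022,0.218,0]]]'

```text
time: 8.85
ee_pos: [0.4129, 0.042, 0.0341]
eef_rot: [0.0, 1.0, 0.0, 0.0]
ft_force: [-0.0, 0.3, -1.5]
width: 0.0352
grip_force: 35.0
```

```bash
python3 - <<'E'
from h import *
s=readout.read_state();print(s['ee_pos'],s['eef_rot'],s['ft_force'],s['width'])
c=cams.camera('side')
cv2.imwrite('pics/s2.png',cv2.resize(c['img'][140:260,190:390,::-1],None,fx=4,fy=4,interpolation=cv2.INTER_CUBIC))
E
```

```text
[0.41288826 0.04197537 0.03405627] [1.95230512e-04 9.99999976e-01 1.00432378e-04 2.10064017e-05] [-0.00696159  0.29494481 -1.54467768] 0.035156221431599854
```

View pics/s2.png

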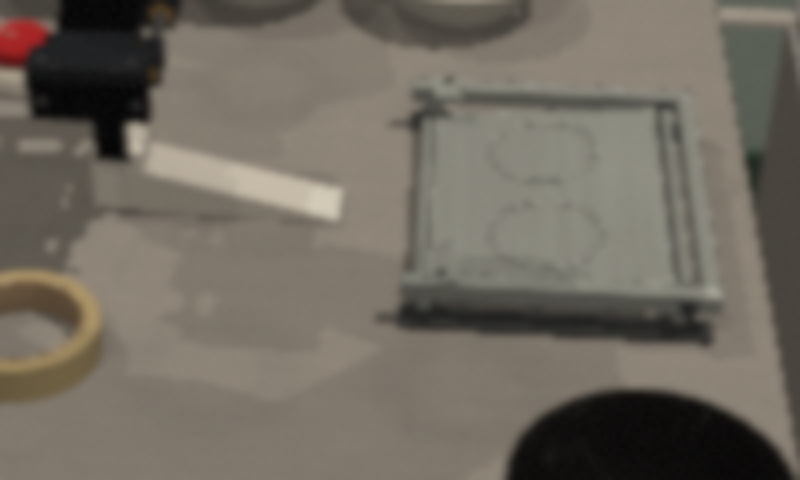

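The side view shows the wedge on its approach line, with its tip at (342,203) and the stand's near edge ~18 mm beyond the row direction. It is aimed at mid-edge.

Request:
step_arm --deltas '[[[0,0,0,0,-0.0015,0.0015,0],[0,0,0,0,-0.0015,0.002,0],[0,0,0,0,-0.0015,0.002,0],[0,0,0,-0.01,-0.0015,0.002,0],[0,0,0,-0.025,-0.0015,0.002,0],[0,0,0,-0.04,-0.0015,0.002,0],[0,0,0,-0.055,-0.0015,0.002,0],[0,0,0,-0.065,-0.0015,0.002,0],[0,0,0,-0.07,-0.0015,0.002,0],[0,0,0,-0.07,-0.0015,0.002,0]]]'

```text
time: 10.15
ee_pos: [0.4828, 0.0405, 0.0319]
eef_rot: [-0.0, 1.0, -0.0, -0.0]
ft_force: [-1.0, -0.8, -1.7]
width: 0.035
grip_force: 35.0
```

Request:
step_arm --deltas '[[[0,0,0,-0.006,0,0,0],[0,0,0,-0.012,0,0,0],[0,0,0,-0.018,0,0,0],[0,0,0,-0.024,0,0,0],[0,0,0,-0.029,0,0,0],[0,0,0,-0.033,0,0,0],[0,0,0,-0.037,0,0,0],[0,0,0,-0.041,0,0,0],[0,0,0,-0.045,0,0,0],[0,0,0,-0.045,0,0,0]]]'

```text
time: 11.4
ee_pos: [0.527, 0.0406, 0.0318]
eef_rot: [-0.0, 1.0, 0.0, -0.001]
ft_force: [-7.0, 0.8, 5.1]
width: 0.0348
grip_force: 35.0
```

Request:
step_arm --deltas '[[[0,0,0,0,0,-0.0005,70],[0,0,0,0,0,-0.0005,70],[0,0,0,0,0,-0.0005,70],[0,0,0,0,0,-0.03,70],[0,0,0,0,0,-0.06,70],[0,0,0,0.03,0,-0.06,20],[0,0,0,0.06,0,-0.06,0],[0,0,0,0.06,0,-0.06,0],[0,0,0,0.06,0,-0.06,0],[0,0,0,0.06,0,-0.06,0],[0,0,0,0.06,0,-0.03,0],[0,0,0,0.06,0,-0.005,0],[0,0,0,0.06,0,0,0],[0,0,0,0.06,0,0,0]]]'

```text
time: 13.15
ee_pos: [0.4683, 0.0401, 0.0322]
eef_rot: [0.0, 1.0, -0.001, 0.0]
ft_force: [0.3, -0.1, 0.9]
width: 0.0002
grip_force: 0.0
```

```bash
python3 - <<'E'
from h import *
s=readout.read_state();print(s['ee_pos'],s['ft_force'],s['width'],s['time'])
c=cams.camera('wrist')
cv2.imwrite('pics/w3.png',c['img'][:,:,::-1])
e=cams.camera('side')['img'][140:230,250:370,::-1]
cv2.imwrite('pics/s3.png',np.hstack([cv2.resize(e,(480,360),interpolation=cv2.INTER_CUBIC),cv2.resize(c['img'][200:320,200:300,::-1],(300,360))]))
E
```

```text
[0.46825268 0.04007358 0.03221587] [ 0.27733722 -0.07395282  0.88782255] 0.0002287148084001041 13.15
```

View pics/s3.png

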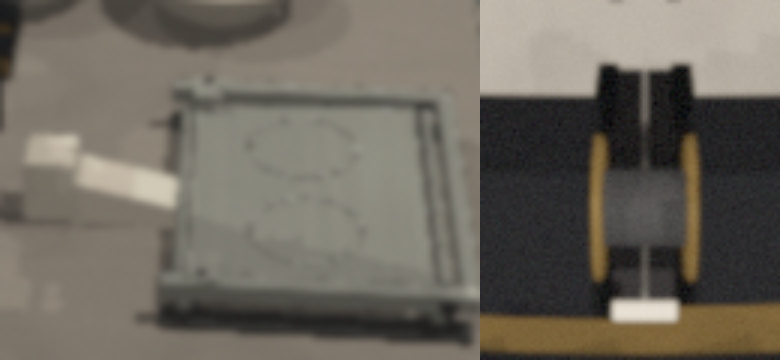

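The left half shows the wedge lying square with its thin end under the middle of the plate's edge. In the right half the closed fingers stand behind the block.

Request:
step_arm --deltas '[[[0,0,0,-0.01,0,0,0],[0,0,0,-0.018,0,0,0],[0,0,0,-0.022,0,0,0],[0,0,0,-0.026,0,0,0],[0,0,0,-0.029,0,0,0],[0,0,0,-0.032,0,0,0],[0,0,0,-0.035,0,0,0],[0,0,0,-0.038,0,0,0],[0,0,0,-0.041,0,0,0],[0,0,0,-0.043,0,0,0],[0,0,0,-0.045,0,0,0]]]'

```text
time: 14.62
ee_pos: [0.5109, 0.0406, 0.0314]
eef_rot: [-0.0, 1.0, 0.0, -0.002]
ft_force: [-9.4, 0.5, 7.0]
width: 0.0002
grip_force: 4.4
```

Request:
step_arm --deltas '[[[0,0,0,0,0,-0.0004,0],[0,0,0,0,0,-0.0008,0],[0,0,0,-0.001,0,-0.0008,0],[0,0,0,-0.002,0,-0.0008,0],[0,0,0,-0.003,0,-0.0008,0],[0,0,0,-0.003,0,-0.0008,0]]]'

```text
time: 15.38
ee_pos: [0.5159, 0.0407, 0.0327]
eef_rot: [-0.0, 1.0, -0.0, 0.0]
ft_force: [-4.1, -0.9, -2.4]
width: 0.0007
grip_force: 1.9
```

Request:
step_arm --deltas '[[[0,0,0,-0.001,0,0,0],[0,0,0,-0.002,0,0,0],[0,0,0,-0.003,0,0,0],[0,0,0,-0.004,0,0,0],[0,0,0,-0.004,0,0,0]]]'

```text
time: 16.0
ee_pos: [0.52, 0.0407, 0.0328]
eef_rot: [-0.0, 1.0, 0.0, 0.0]
ft_force: [-3.9, 0.2, -1.5]
width: 0.0006
grip_force: 1.8
```

```bash
python3 - <<'E'
from h import *
c=cams.camera('side')['img'][140:230,250:370,::-1];d=cams.camera('scene')['img'][140:210,225:345,::-1]
cv2.imwrite('pics/s4.png',np.vstack([cv2.resize(c,(480,330),interpolation=2),cv2.resize(d,(480,270),interpolation=2)]))
E
```

Request:
step_arm --deltas '[[[0,0,0,-0.001,0,0,0],[0,0,0,-0.002,0,0,0],[0,0,0,-0.003,0,0,0],[0,0,0,-0.003,0,0,0]]]'

```text
time: 16.6
ee_pos: [0.523, 0.0407, 0.0327]
eef_rot: [-0.0, 1.0, 0.0, 0.0]
ft_force: [-2.8, 0.0, -2.5]
width: 0.0006
grip_force: 1.8
```

Request:
step_arm --deltas '[[[0,0,0,-0.001,0,0,0],[0,0,0,-0.002,0,0,0],[0,0,0,-0.003,0,0,0],[0,0,0,-0.003,0,0,0]]]'

```text
time: 17.1
ee_pos: [0.5249, 0.0407, 0.0323]
eef_rot: [-0.0, 1.0, 0.0, -0.001]
ft_force: [-6.5, 0.4, -3.0]
width: 0.0006
grip_force: 3.3
```

Request:
step_arm --deltas '[[[0,0,0,-0.0005,0,0,0],[0,0,0,-0.001,0,0,0],[0,0,0,-0.001,0,0,0],[0,0,0,-0.001,0,0,0]]]'

```text
time: 17.6
ee_pos: [0.5254, 0.0406, 0.0321]
eef_rot: [-0.0, 1.0, -0.0, -0.002]
ft_force: [-8.9, -0.3, -2.9]
width: 0.0003
grip_force: 4.0
```

Request:
step_arm --deltas '[[[0,0,0,-0.0005,0,0,0],[0,0,0,-0.001,0,0,0],[0,0,0,-0.0015,0,0,0],[0,0,0,-0.0015,0,0,0],[0,0,0,-0.0015,0,0,0]]]'

```text
time: 18.23
ee_pos: [0.526, 0.0406, 0.0318]
eef_rot: [-0.0, 1.0, 0.0, -0.002]
ft_force: [-11.7, -0.3, -1.7]
width: 0.0003
grip_force: 5.5
```

Request:
step_arm --deltas '[[[0,0,0,-0.0005,0,0,0],[0,0,0,-0.001,0,0,0],[0,0,0,-0.0015,0,0,0],[0,0,0,-0.0015,0,0,0],[0,0,0,-0.0015,0,0,0]]]'

```text
time: 18.85
ee_pos: [0.5263, 0.0406, 0.0316]
eef_rot: [-0.0, 1.0, 0.0, -0.004]
ft_force: [-17.3, 0.2, 3.8]
width: 0.0004
grip_force: 8.5
```

```bash
python3 - <<'E'
from h import *
for i in range(4):
    s=readout.read_state();print(np.round(s['ft_force'],1),np.round(s['ee_pos'],4));cams.camera('side')
c=cams.camera('side')['img'][140:230,250:370,::-1];d=cams.camera('scene')['img'][140:210,225:345,::-1]
cv2.imwrite('pics/s5.png',np.vstack([cv2.resize(c,(480,330),interpolation=2),cv2.resize(d,(480,270),interpolation=2)]))
E
```

```text
[-17.3   0.2   3.8] [0.5263 0.0406 0.0316]
[-17.1   0.3   4.9] [0.5263 0.0406 0.0316]
[-17.   -0.3   3.4] [0.5263 0.0406 0.0316]
[-16.6   0.1   3.7] [0.5263 0.0406 0.0316]
```

Request:
step_arm --deltas '[[[0,0,0,0.005,0,0,0],[0,0,0,0.02,0,0,0],[0,0,0,0.04,0,0,0],[0,0,0,0.05,0,-0.03,0],[0,0,0,0.05,0,-0.08,0],[0,0,0,0.05,0,-0.13,0],[0,0,0,0.05,0,-0.17,0],[0,0,0,0.05,0,-0.17,0]]]'

```text
time: 20.15
ee_pos: [0.4827, 0.0413, 0.2059]
eef_rot: [0.0, 1.0, 0.003, 0.003]
ft_force: [0.4, 0.2, -0.6]
width: 0.0008
grip_force: 0.0
```

```bash
python3 - <<'E'
from h import *
s=readout.read_state();print(np.round(s['ft_force'],1),np.round(s['ee_pos'],4),s['time'])
c=cams.camera('side')['img'][140:230,250:370,::-1];d=cams.camera('scene')['img'][140:210,225:345,::-1];a=cv2.imread('pics/scene0.png')[140:210,225:345]
cv2.imwrite('pics/s6.png',np.vstack([cv2.resize(c,(800,300)),np.hstack([cv2.resize(q,(400,300),interpolation=2) for q in (a,d)])]))
E
```

```text
[ 0.4  0.2 -0.6] [0.4827 0.0413 0.2059] 20.15
```

View pics/s6.png

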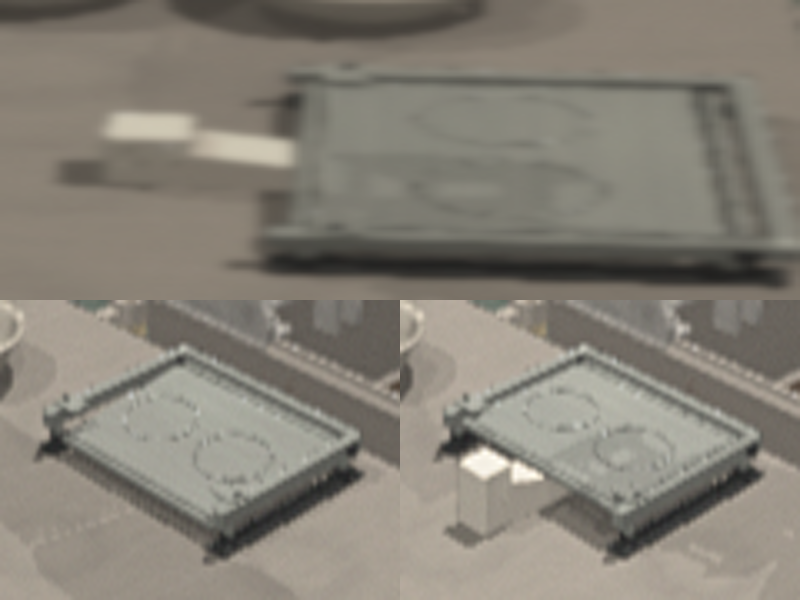

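The plate is up level under its stops, compared with the picture from before. The wedge sits square at mid-edge and hasn't moved since release.

```bash
python3 -c "
from h import *
print(r.close_job())"
```

```text
the job is handed in; nothing more can be done
None
```

The job is handed in: the wedge is jammed square under the middle of the plate's edge, pushed to about 17 N, and the plate looks level against its stops. The gripper was clear of everything at about 20 s, and the closing call did not return the verdict.

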